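Make up the dish pile and hold the sprung chamber cover at the index

ROBOT

A 6-joint arm with a two-finger parallel gripper is mounted at the origin on a cart in front of the work surface, level with it; the furniture and walls round the work are solid. World frame = base frame: x ahead of the robot, y to its left, z up, the work surface at z = 0. Lengths are in mm, angles in rad, forces in N, time in s.
With the tool pointing down it reaches from about 350 to 775 mm from the base axis. Payload 7.3 kg.
Tool frame: the origin (TCP) lies between the finger pads; the fingertips stand 22 mm ahead of it and the grasp point (between the pads) lies 3 mm ahead of it (nose_length is the distance from the TCP to the fingertips, in mm); z points along the fingers, y is the direction in which the jaws open and shut (so a half turn about z gives the same grasp; the last joint's range is limited). The gripper opens to 92 mm and grips with 3 to 60 N. Pads are 19 mm wide; open, the fingers measure 130 mm over their backs; the gripper's body (75 mm by 190 mm) begins 47 mm behind the grasp point.
Start: joints at [1.009, 0.342, 1.524, -0, 1.275, -0.146], TCP at [212.048, 480.293, 215.541] pointing down, gripper open.
Joint ranges: [-2.53, 2.53], [-0.77, 2.02], [0.04, 2.7], [-1, 4.14], [0.28, 2.66], [-3.11, 3.11]. Speed limits (rad/s): [2.57, 2.57, 3.14, 3.14, 3.14, 3.14].

INTERFACE

Orientations are given as [roll, pitch, yaw] about the fixed x, y, z axes, in that order (R = Rz(yaw) Ry(pitch) Rx(roll)).
In Python, from plant import get_obs, capture, close_job, nose_length gives the robot as it stands.
- The arm moves only by the tool step_arm, never from a script. Its argument "increments" is text: rows parted by semicolons, each of 7 numbers parted by spaces: the turn, a rotation vector about the tool's x, y, z in rad, then the shift along the tool's x, y, z in mm, then the opening, from -1 (shut) to 1 (fully open). A call has 1 to 20 rows; each row is the pose to reach, as a shift and turn from the pose commanded when the call began, along the tool's axes at that moment; what a row does not reach only later rows make up. A row lasts 1/8 s, in which the tool goes at most 62.5 mm and 10.7 degrees, less where a joint would pass 70% of its speed; a pose out of reach is approached as far as the arm can. A call with a gripper value outside its range is refused whole. The fingers move at their own pace and stop on an object; the grip force is fixed at half the most. Time passes only in rows, so rows that repeat a pose let the fingers close. It gives the time, the measured TCP pose, the force and the opening at its end, in the units of the state.
- get_obs(): the state, without advancing time (a new reading comes with each control period).
- capture(name): name is "side" or "top"; returns a dict with "frame" (420x560x3 uint8, red, green, blue), "K" (3x3 intrinsics, pixels), "extrinsics" (4x4, takes a point from world to camera coordinates). Camera axes: x right, y down, z forward; pixel columns grow to the right and rows downward; lengths in mm; the calibration is good to about 2 mm. A picture is of the moment at which its call begins. There is no depth.
- close_job(): hands the job in, once; it reports no verdict.
The state is a dict: "time": time; "joint_positions": joint angles; "dq": joint speeds; "tau": joint torques, N m; "tool_pos": TCP position; "tcp_rot": TCP orientation; "contact_force": force on the tool from outside, world axes, zero at the start; "moment": the same for the moment, N m; "grip_width": finger opening in mm.
Only numpy, scipy, OpenCV 4.12 (cv2) and the standard library are available. Lean on these libraries where they do the work, as an engineer would, in place of code of your own. Each camera call takes 0.05 s, during which the arm holds its last target.

TASK

Stack the loose glass dish squarely on the dish that stands on the chamber's ledge and let go of the pile. Then take the sprung cover by the round knob at its front, raise it until the pointer on its side lines up with the index arm on the quadrant, and finish while still holding it there by the knob, so that a colleague can load the pile. Do not shift the index arm or disturb the other things on the bench.

Things in the scene. Friction and masses are not known exactly. Their poses are not given: they have to be found in the camera images.
- chamber: dish chamber fixed on the bench: slab 190 (x) x 310 (y) x 24 mm high with a grey hood and, on its +y (left) end, a free ledge. Origin: centre of the slab's underside; -x is its front, toward the robot, turned by up to 16 degrees. On its right side, at y = -147 mm, a dark bar quadrant of 140 mm radius about the hinge stands up to 165 mm high.
- ledge (a point): centre of the ledge on the slab's top, at (0, 105, 24) mm in the chamber's frame, where the lower dish stands; the hood's left wall is 70 mm to its right and reaches 81 mm above the bench when shut
- cover: the sprung grey hood, 170 x 170 x 56 mm, 0.3 kg. Origin on its hinge axis (rear lower edge), at (85, -50, 32) mm in the chamber's frame. x runs front to rear, level when shut; y along the hinge; z out of the roof. Opens by turning about +y (front rises), 0 shut, at most 1.25 rad. A spring and its weight pull it shut: about 3 N at the knob just off its seat, 6 N at 0.85 rad; it slams if let go.
- cover_knob (a point): centre of the white knob: a cylinder 22 mm in diameter, 20 mm long along the hinge direction (pinch its flat ends, left and right), on a steel stem before the cover, at (-203, 0, 30) mm in the cover's frame; 62 mm above the bench when shut, 33 mm in front of the hood, 23 mm in front of the slab; free on both sides. Axes as the cover's.
- pointer_tip (a point): tip of the black pointer bar on the cover's right wall at (-165, -88, 0) mm in the cover's frame; the pointer lies on a line through the hinge axis. Axes as the cover's.
- index: the index arm: flat, white, 158 mm long with a round end, pivoted on the cover's hinge axis just outside the quadrant, 104 mm right of the cover's origin. Origin on the hinge axis; x runs from its tip to the pivot. It stays by friction where it was set, 0.5 to 0.85 rad above level; pointer and index agree when the x axes of cover and index are parallel.
- index_tip (a point): centre of the round end of the index arm, 158 mm from the hinge axis; axes as the index's
- dish_ledge: glass dish, round and open, 64 mm across, 14 mm high, thin rim, flat bottom, about 0.05 kg; stands loose near the centre of the ledge. Origin: centre of its underside.
- dish_loose: the same kind of glass dish (64 mm across, 14 mm high), standing loose on the bench to the right of the chamber. Origin: centre of its underside; stacked, it stands 14 mm above the other's origin.
- marker: bystander: capped pen, 130 mm long, lying before the chamber's front right corner; origin under its middle
- block: bystander: small flat case 26 x 44 x 14 mm; origin under its middle
- tape: bystander: roll of tape, 104 mm across, 24 mm high, lying flat; origin under its middle
- tissue: bystander: booklet 68 x 100 x 8 mm; origin under its middle
- tweezer: bystander: steel tweezers, 124 mm long, lying; origin under their middle
Mind the look-alikes: they are no part of the job. What is shaped like the dish_loose but blue is not meant.

How it is judged (in metres and radians):
On the way:
1. the loose dish stands squarely on the ledge dish, released, while the cover is still shut (horizontal distance between dish_ledge and dish_loose below 0.006 m and z of dish_loose in the frame of dish_ledge between 0.011 and 0.018 m and angle between each of dish_ledge, dish_loose's own z axis and vertical below 0.06 rad and horizontal distance between dish_ledge and ledge below 0.02 m and linear speed of each of dish_ledge, dish_loose below 0.02 m/s and contact force between the fingers and dish_ledge below 0.1 N and contact force between the fingers and dish_loose below 0.1 N and angle between the x axis of cover and the x axis of chamber, either way round below 0.05 rad), for 0.3 s.
At the end, for the whole second after the job is handed in: The two dishes form a released pile on the ledge: centres within 6 mm of each other, flat, lower one within 20 mm of the ledge's centre; the cover is held still by the fingers at its knob with its pointer within 0.07 rad (4 degrees) of the index arm, carried by nothing else (horizontal distance between dish_ledge and dish_loose below 0.006 m and z of dish_loose in the frame of dish_ledge between 0.011 and 0.018 m and angle between each of dish_ledge, dish_loose's own z axis and vertical below 0.06 rad and horizontal distance between dish_ledge and ledge below 0.02 m and linear speed of each of dish_ledge, dish_loose below 0.02 m/s and contact force between each of the fingers, cover and dish_ledge below 0.1 N and contact force between each of the fingers, cover and dish_loose below 0.1 N and angle between the x axis of pointer_tip and the x axis of index_tip, either way round below 0.07 rad and angular speed of cover below 0.05 rad/s and contact force between the fingers and cover above 2 N and distance between the grasp point and cover_knob below 0.035 m); the arm keeps its last pose, push and grip.
It fails at once if the index arm is shifted (distance of index_tip from where it was at the start of the episode above 0.008 m).
It fails at once if a bystander is disturbed (moved more than 30 mm) (distance of any of marker, block, tape, tissue, tweezer from where it was at the start of the episode above 0.03 m).
It also fails if it takes over 58 s, if anything falls off the work surface, if the arm or the gripper's body presses on something with over 40 N, if the wrist force passes 120 N, or if a joint passes its speed limit or range.

## Working session

There is one attempt and no reset: what is moved stays moved. The work goes in short steps, Python scripts to look and compute and a tool call to move; the robot and the scene stay as the last step left them, time stands still between calls to the robot, and variables do not carry over. Pictures are saved under pics/ and viewed, and the job is handed in when it is done.

Besides the shell and the picture viewer there is one more tool, called after "Call:" as name(argument=value, ...), one argument or row to a line, values as JSON. step_arm: Moves the arm, as the interface text tells. Its arguments: {"type":"object","properties":{"increments":{"type":"string"}},"required":["increments"]}

```bash
mkdir -p pics; ls; python3 - <<'E'
from plant import *
import cv2,pickle,numpy as np
o=get_obs();print(o)
print(nose_length() if callable(nose_length) else nose_length)
d={}
for n in('side','top'):
    c=capture(n);d[n]=c
    cv2.imwrite(f'pics/{n}0.png',c['frame'][:,:,::-1])
    print(n,c['K'],c['extrinsics'])
pickle.dump(d,open('cap0.pkl','wb'))
E
```

```text
pics
{'time': 0.0, 'joint_positions': array([ 1.00897960e+00,  3.42738257e-01,  1.52504064e+00,  1.11894236e-05,
        1.27537663e+00, -1.45982551e-01]), 'dq': array([-0.00041382,  0.00281105,  0.000319  ,  0.00141925, -0.00075014,
        0.00138814]), 'tau': array([ 2.46312266e-03, -4.31246459e+01, -2.44220459e+01,  7.19482871e-02,
        5.60056453e-02, -1.42883441e-04]), 'tool_pos': array([211.81269805, 479.90695379, 214.82866291]), 'tcp_rot': array([-3.14004796e+00, -2.37928834e-04,  2.72575503e+00]), 'contact_force': array([ 1.36189237, -0.04805178, -0.3563065 ]), 'moment': array([ 0.0225814 , -0.01790264, -0.04541212]), 'grip_width': 91.56372971268921}
22.0
side [[414.34723939   0.         272.26414223]
 [  0.         414.34723939 208.21753079]
 [  0.           0.           1.        ]] [[ 8.05589730e-01 -5.92438096e-01 -6.50299880e-03 -4.68795866e+02]
 [-2.23961609e-01 -2.94341834e-01 -9.29087769e-01  2.04087048e+02]
 [ 5.48512884e-01  7.49919987e-01 -3.69802148e-01  7.92954343e+02]
 [ 0.00000000e+00  0.00000000e+00  0.00000000e+00  1.00000000e+00]]
top [[503.46698038   0.         277.32354731]
 [  0.         503.46698038 207.76958108]
 [  0.           0.           1.        ]] [[-1.06344250e-02 -9.99850123e-01  1.36616398e-02  2.28611963e+01]
 [-9.95861857e-01  9.35684981e-03 -9.03969662e-02  6.02265703e+02]
 [ 9.02555879e-02 -1.45664258e-02 -9.95812105e-01  1.36743292e+03]
 [ 0.00000000e+00  0.00000000e+00  0.00000000e+00  1.00000000e+00]]
```

View pics/side0.png

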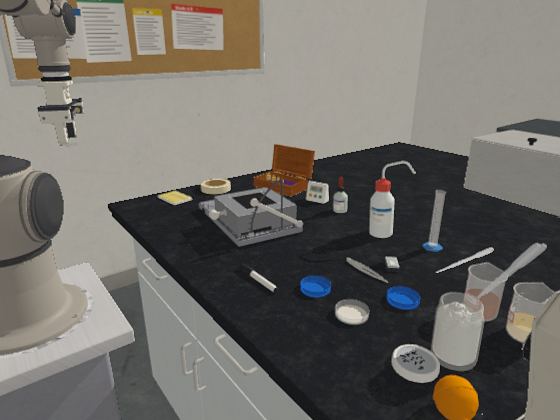

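View pics/top0.png

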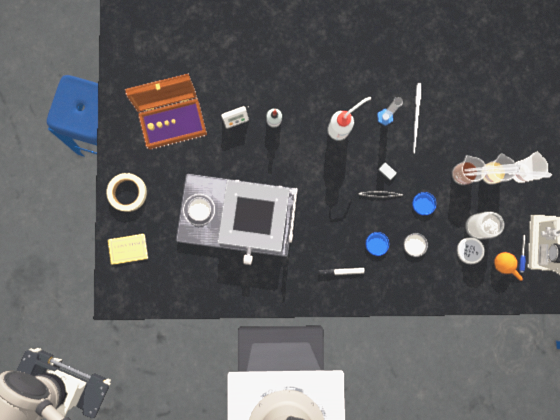

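Candidates for the loose dish in the top view: white glass dish (416,245), blue dishes (377,244) and (424,203), and a speckled dish (471,251). By the description I choose (416,245), clear and not blue. I'll check it and the chamber in close crops.

```bash
python3 - <<'E'
import cv2,pickle,numpy as np
d=pickle.load(open('cap0.pkl','rb'))
t=d['top']['frame'][:,:,::-1];s=d['side']['frame'][:,:,::-1]
cv2.imwrite('pics/c1.png',cv2.resize(t[165:270,170:310],None,fx=5.5,fy=5.5,interpolation=cv2.INTER_CUBIC))
cv2.imwrite('pics/c2.png',cv2.resize(t[180:280,350:490],None,fx=5.5,fy=5.5,interpolation=cv2.INTER_CUBIC))
cv2.imwrite('pics/c3.png',cv2.resize(s[170:250,190:310],None,fx=6.5,fy=6.5,interpolation=cv2.INTER_CUBIC))
E
```

```text
(no output)
```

View pics/c1.png

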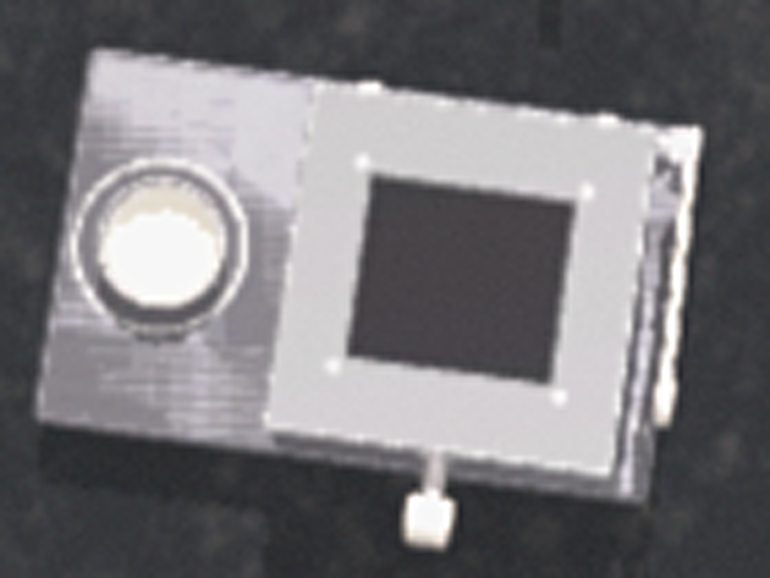

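View pics/c2.png

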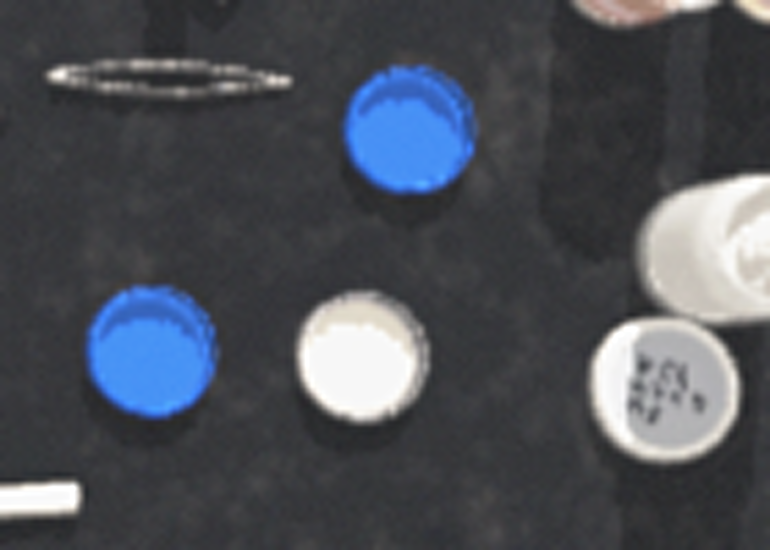

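View pics/c3.png

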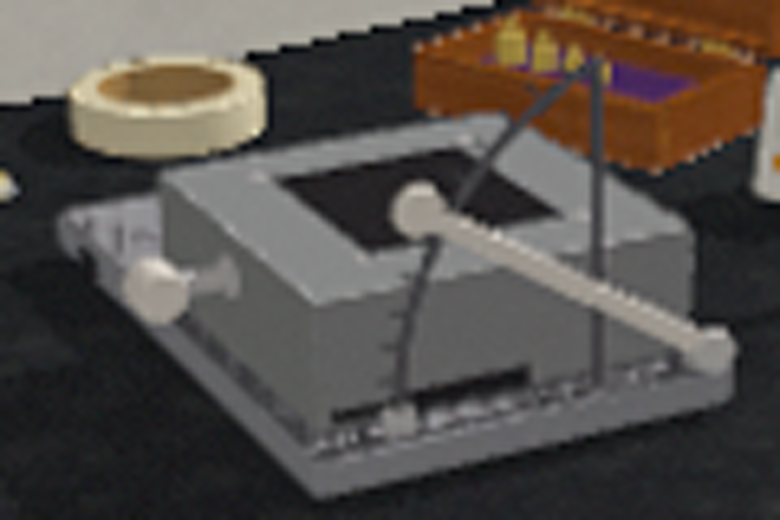

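```bash
cat > h.py <<'E'
import numpy as np,cv2,pickle
from scipy.spatial.transform import Rotation as R
def ray(c,u,v):
    E=c['extrinsics'];Rm=E[:3,:3];t=E[:3,3]
    o=-Rm.T@t; d=Rm.T@np.linalg.solve(c['K'],[u,v,1.]);return o,d/np.linalg.norm(d)
def onz(c,u,v,z):
    o,d=ray(c,u,v);return o+d*(z-o[2])/d[2]
def tri(r):
    A=np.zeros((3,3));b=np.zeros(3)
    for o,d in r:
        P=np.eye(3)-np.outer(d,d);A+=P;b+=P@o
    p=np.linalg.solve(A,b);return p,[np.linalg.norm((np.eye(3)-np.outer(d,d))@(p-o)) for o,d in r]
def proj(c,p):
    q=c['K']@(c['extrinsics'][:3,:3]@np.array(p,float)+c['extrinsics'][:3,3]);return q[:2]/q[2]
def pose(o):return np.array(o['tool_pos']),R.from_euler('xyz',o['tcp_rot']).as_matrix()
E
python3 - <<'E'
from h import *
d=pickle.load(open('cap0.pkl','rb'));T=d['top'];S=d['side']
cr=lambda x,y:((x+.5)/5.5-.5+170,(y+.5)/5.5-.5+165)
BL=onz(T,*cr(93,48),24);FL=onz(T,*cr(38,420),24);FR=onz(T,*cr(645,502),24)
for n,p in zip(('BL','FL','FR'),(BL,FL,FR)):print(n,p)
e=BL-FL;print('yaw x',np.arctan2(e[1],e[0]),np.hypot(*e[:2]))
e=FL-FR;print('yaw y',np.arctan2(-e[0],e[1]),np.hypot(*e[:2]))
c=(BL+FR)/2
# average of: 
print('center',c)
kt=onz(T,*cr(430,519),66);print('knob top cam',kt)
sc=lambda x,y:((x+.5)/6.5-.5+190,(y+.5)/6.5-.5+170)
print('knob tri',tri([ray(T,*cr(430,519)),ray(S,*sc(157,291))]))
print('idxtip tri',tri([ray(T,*cr(664,415)),ray(S,*sc(418,210))]))
print('pivot tri',tri([ray(T,*cr(690,138)),ray(S,*sc(707,349))]))
# dishes: mask bright
t=T['frame'];hsv=cv2.cvtColor(t,cv2.COLOR_RGB2HSV)
g=t.min(2)
for nm,(x0,y0,x1,y1),zr in(('loose',(395,225,436,265),14),('ledge',(180,190,220,230),38)):
    sub=g[y0:y1,x0:x1]
    for th in(95,120,150,180):
        m=(sub>th).astype(np.uint8)
        cs,_=cv2.findContours(m,cv2.RETR_EXTERNAL,cv2.CHAIN_APPROX_NONE)
        k=max(cs,key=cv2.contourArea);el=cv2.minEnclosingCircle(k);f=cv2.fitEllipse(cv2.convexHull(k))
        u,v=f[0][0]+x0,f[0][1]+y0
        print(nm,th,np.round(el,1) if 0 else el,f,onz(T,u,v,zr),onz(T,u,v,zr-14))
E
```

```text
BL [701.51509979 268.85296571  24.        ]
FL [513.65590172 295.24768923  24.        ]
FR [469.56209745  -8.06927506  24.        ]
yaw x -0.1395889385235438 189.70440092917434
yaw y -0.1443607762052316 306.50521105080634
center [585.53859862 130.39184532  24.        ]
knob top cam [462.68842801  97.6280813   66.        ]
knob tri (array([462.35508518,  98.05558244,  59.67602052]), [np.float64(0.304309182342647), np.float64(0.30430918234273185)])
idxtip tri (array([512.42275117, -15.66169691, 117.68948205]), [np.float64(2.2937627804234504), np.float64(2.293762780423469)])
pivot tri (array([649.87954704, -31.15765158,  29.65191124]), [np.float64(2.8311869833589314), np.float64(2.8311869833592023)])
loose 95 ((20.259260177612305, 19.629629135131836), 12.2150239944458) ((20.361927032470703, 19.47636604309082), (23.38575553894043, 24.34612464904785), 117.92567443847656) [ 497.27992107 -367.15723082   14.        ] [ 497.48646833 -371.19491602    0.        ]
loose 120 ((20.34415626525879, 19.451297760009766), 11.969379425048828) ((20.38864517211914, 19.39417266845703), (23.163175582885742,
[... 848 characters left out ...]
]
ledge 120 ((19.5, 19.5), 27.57726287841797) ((20.118785858154297, 26.85477066040039), (39.98115921020508, 109.81544494628906), 3.5102787017822266) [578.48899605 228.64639783  38.        ] [579.52429464 230.59225553  24.        ]
ledge 150 ((19.5, 16.5), 25.544178009033203) ((20.492685317993164, 17.8588809967041), (37.60298156738281, 52.02153778076172), 27.286596298217773) [603.21247508 227.70223719  38.        ] [604.49898533 229.63850141  24.        ]
ledge 180 ((18.772727966308594, 18.5), 11.829639434814453) ((18.829044342041016, 18.50212287902832), (22.90561294555664, 23.63201904296875), 6.789949417114258) [601.48415005 232.24905661  38.        ] [602.75309904 234.2315204   24.        ]
```

```bash
python3 - <<'E'
from h import *
d=pickle.load(open('cap0.pkl','rb'));T=d['top'];S=d['side']
a=T['frame'][188:232,175:223][:,:,::-1];b=T['frame'][223:267,392:440][:,:,::-1]
im=np.hstack([cv2.resize(x,None,fx=8,fy=8,interpolation=cv2.INTER_NEAREST) for x in(a,b)])
s=S['frame'][190:225,190:250][:,:,::-1]; s2=S['frame'][295:330,322:382][:,:,::-1]
im2=np.hstack([cv2.resize(x,None,fx=6.4,fy=6.4,interpolation=cv2.INTER_NEAREST) for x in(s,s2)])
cv2.imwrite('pics/c4.png',np.vstack([im,im2]))
E
```

```text
(no output)
```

View pics/c4.png

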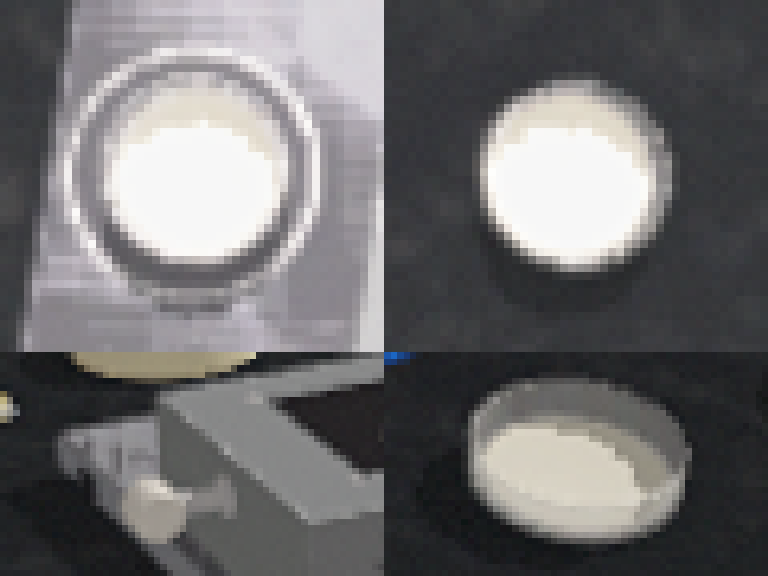

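```bash
cat >> h.py <<'E'
def inc(o,p,yaw=None,rot=None,base=None):
    """rotvec+shift from current (measured) pose to target"""
    P,M=pose(o) if base is None else base
    Rt=R.from_euler('xyz',[np.pi,0,yaw]).as_matrix() if rot is None else rot
    return np.r_[R.from_matrix(M.T@Rt).as_rotvec(),M.T@(np.array(p)-P)]
E
python3 - <<'E'
from h import *
from plant import *
d=pickle.load(open('cap0.pkl','rb'));T=d['top'];S=d['side']
print(ray(T,0,0)[0],ray(S,0,0)[0])
print(proj(S,(497.4,-369,7)),proj(T,(497.4,-369,7)))
o=get_obs()
for p in((430,200,200),(497,-369,100),(497,-369,26)):print(np.round(inc(o,p,1.4288),3))
E
```

```text
[ 476.59809437   37.14107032 1415.83692553] [ -11.58087451 -812.31348565  479.80242028]
[351.53710739 310.84452946] [415.29913744 244.47100855]
[-1.00000e-03  1.00000e-03  1.29700e+00 -3.12675e+02 -1.67975e+02
  1.50720e+01]
[-1.00000e-03  1.00000e-03  1.29700e+00 -6.03800e+02 -6.61304e+02
  1.15685e+02]
[-1.00000e-03  1.00000e-03  1.29700e+00 -6.03817e+02 -6.61202e+02
  1.89685e+02]
```

Call:
step_arm(
  increments="0 0 0.5 -160 -85 8 1;0 0 0.8 -312 -168 15 1;0 0 1 -312 -168 15 1;0 0 1.1 -312 -168 15 1;0 0 1.2 -312 -168 15 1;0 0 1.297 -312 -168 15 1;0 0 1.297 -604 -661 60 1;0 0 1.297 -604 -661 60 1;0 0 1.297 -604 -661 60 1;0 0 1.297 -604 -661 60 1;0 0 1.297 -604 -661 60 1;0 0 1.297 -604 -661 60 1;0 0 1.297 -604 -661 60 1;0 0 1.297 -604 -661 60 1;0 0 1.297 -604 -661 115 1;0 0 1.297 -604 -661 115 1;0 0 1.297 -604 -661 115 1;0 0 1.297 -604 -661 115 1",
)

```text
time: 2.35
tool_pos: [497.7, -367.6, 100.9]
tcp_rot: [3.142, -0.0, 1.429]
contact_force: [-0.3, -0.0, -0.5]
grip_width: 91.7
```

```bash
python3 - <<'E'
from h import *
from plant import *
o=get_obs();print(o['time'],o['tool_pos'],o['tcp_rot'],o['contact_force'],o['joint_positions'])
for p in((497.2,-369,40),(497.2,-369,26),):print(np.round(inc(o,p,1.4288),3))
s=capture('side');cv2.imwrite('pics/s1.png',cv2.resize(s['frame'][200:350,260:440][:,:,::-1],None,fx=4,fy=4))
E
```

```text
2.35 [ 497.71130406 -367.6032759   100.91612646] [ 3.14155437e+00 -4.24081267e-04  1.42905371e+00] [-0.30106684 -0.00544877 -0.54633227] [-7.60145260e-01  6.14825854e-01  1.40354925e+00  4.07876156e-04
  1.12343224e+00 -6.18579116e-01]
[ 0.    -0.     0.    -1.481 -0.311 60.915]
[ 0.    -0.     0.    -1.487 -0.312 74.915]
```

View pics/s1.png

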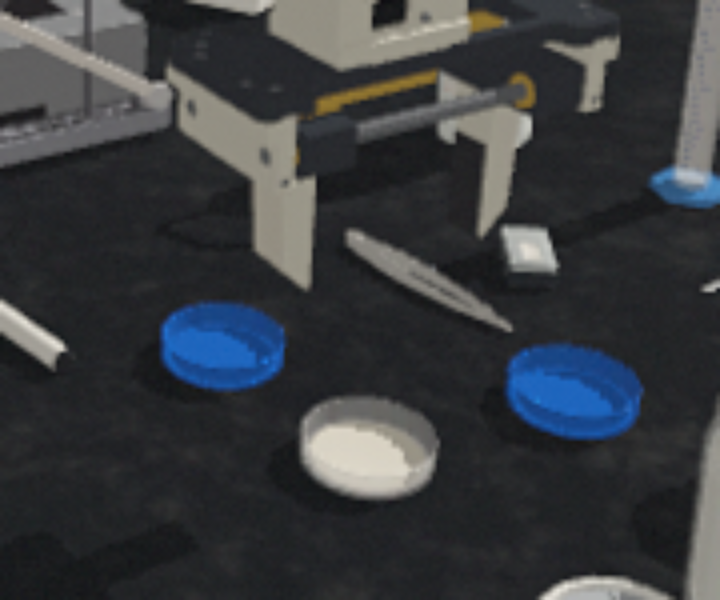

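The fingers, spread along x, stand above the white dish (crop 368,448) and clear both blue dishes. I'll descend, close and lift.

Call:
step_arm(
  increments="0 0 0 -1.5 0 40 1;0 0 0 -1.5 0 60 1;0 0 0 -1.5 0 75 1;0 0 0 -1.5 0 75 1;0 0 0 -1.5 0 75 1;0 0 0 -1.5 0 75 -1;0 0 0 -1.5 0 75 -1;0 0 0 -1.5 0 75 -1;0 0 0 -1.5 0 75 -1;0 0 0 -1.5 0 75 -1;0 0 0 -1.5 0 75 -1;0 0 0 -1.5 0 75 -1;0 0 0 -1.5 0 75 -1",
)

```text
time: 4.03
tool_pos: [497.4, -369.8, 25.5]
tcp_rot: [3.142, -0.0, 1.429]
contact_force: [-0.2, 0.2, 0.3]
grip_width: 16.2
```

```bash
python3 - <<'E'
from h import *
from plant import *
o=get_obs();print(o['time'],o['tool_pos'],o['grip_width'])
s=capture('side');t=capture('top');cv2.imwrite('pics/s2.png',np.hstack([cv2.resize(s['frame'][240:350,280:400][:,:,::-1],None,fx=3.3,fy=3.3),cv2.resize(t['frame'][190:300,360:480][:,:,::-1],None,fx=3.3,fy=3.3)]))
E
```

```text
4.025 [ 497.39887056 -369.81779383   25.47111294] 16.229767755990355
```

View pics/s2.png

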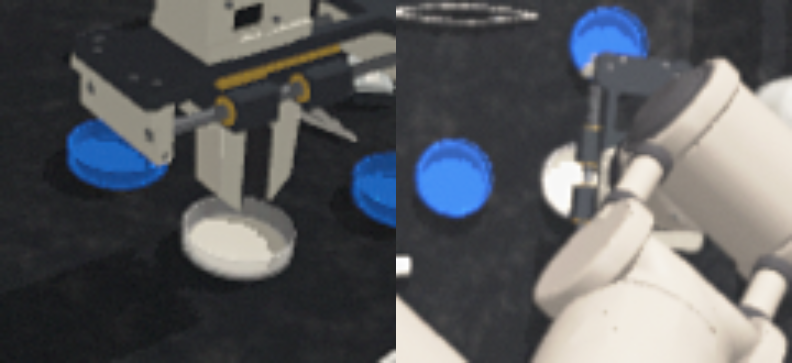

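```bash
python3 - <<'E'
from h import *
from plant import *
print(nose_length() if callable(nose_length) else nose_length)
s=capture('side');
for p in((497,-370,0),(489,-370,3.5),(505,-370,3.5),(489,-370,25),(505,-370,25)):print(p,proj(s,p))
cv2.imwrite('pics/s3.png',cv2.resize(s['frame'][275:335,325:385][:,:,::-1],None,fx=10,fy=10,interpolation=cv2.INTER_NEAREST))
E
```

```text
22.0
(497, -370, 0) [351.54022012 314.25484318]
(489, -370, 3.5) [348.69095232 314.25171594]
(505, -370, 3.5) [354.59341904 311.19891195]
(489, -370, 25) [349.40075945 304.65318365]
(505, -370, 25) [355.35518943 301.67694213]
```

View pics/s3.png

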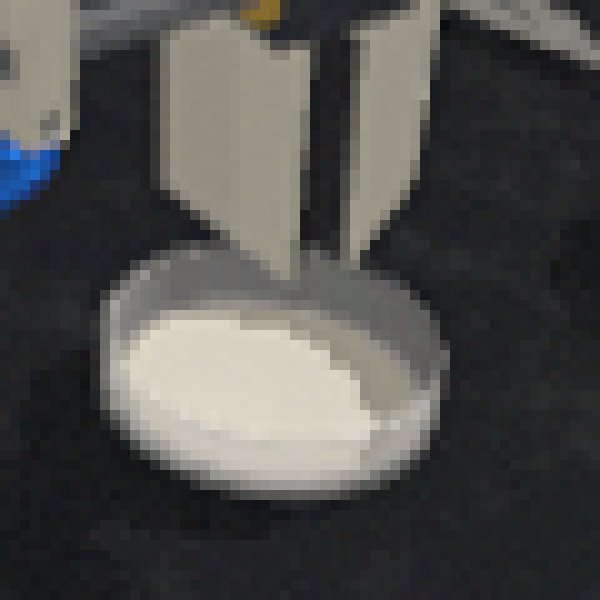

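```bash
python3 - <<'E'
from h import *
d=pickle.load(open('cap0.pkl','rb'));S=d['side']
print('now');
for z in(4,15,25,30):print(z,proj(S,(489,-379,z)),proj(S,(505,-379,z)))
print('before')
for z in(79,90,100,105):print(z,proj(S,(452,-376,z)),proj(S,(543,-376,z)))
E
```

```text
now
4 [352.22152955 316.36707542] [358.13667544 313.26360736]
15 [352.60474067 311.44792859] [358.54641691 308.38361409]
25 [352.95663841 306.93074061] [358.92263455 303.90288752]
30 [353.13386165 304.65578797] [359.11209037 301.64648146]
before
79 [339.02647011 287.78866957] [373.71398672 271.86233047]
90 [339.35988777 282.39896297] [374.20788548 266.73597413]
100 [339.66625527 277.44652311] [374.6614019  262.02876087]
105 [339.82061905 274.95122806] [374.88979367 259.65819896]
```

```bash
python3 - <<'E'
from h import *
d=pickle.load(open('cap0.pkl','rb'));S=d['side'];T=d['top']
P=np.array([211.8,479.9,214.8]);M=R.from_euler('xyz',[-3.14,0,2.7257]).as_matrix()
for n,c in(('side',S),('top',T)):
  for l in([0,46,22],[0,-46,22],[0,46,-5],[0,-46,-5],[0,95,-44],[0,-95,-44]):
    print(n,l,proj(c,P+M@np.array(l)).round(1))
a=cv2.resize(S['frame'][60:160,20:110][:,:,::-1],(450,500),interpolation=cv2.INTER_NEAREST)
b=cv2.resize(T['frame'][340:420,0:120][:,:,::-1],None,fx=5,fy=5,interpolation=cv2.INTER_NEAREST)
cv2.imwrite('pics/g1.png',a);cv2.imwrite('pics/g2.png',b)
E
```

```text
side [0, 46, 22] [ 73.8 148. ]
side [0, -46, 22] [ 66.6 155.4]
side [0, 46, -5] [ 72.1 139. ]
side [0, -46, -5] [ 64.7 145.9]
side [0, 95, -44] [ 73.3 123. ]
side [0, -95, -44] [ 57.4 135.4]
top [0, 46, 22] [ 66.  360.4]
top [0, -46, 22] [101.5 376. ]
top [0, 46, -5] [ 61.3 362.8]
top [0, -46, -5] [ 97.6 378.9]
top [0, 95, -44] [ 34.1 357.8]
top [0, -95, -44] [111.6 392.1]
```

View pics/g1.png

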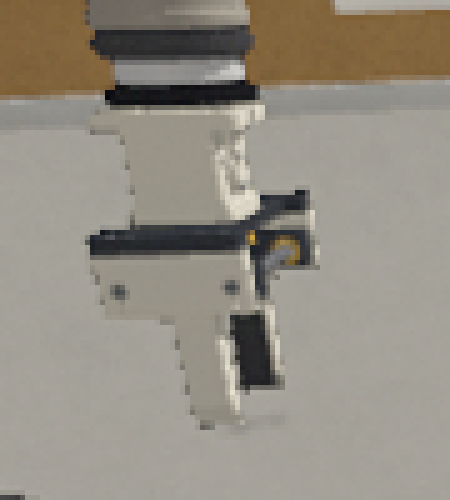

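View pics/g2.png

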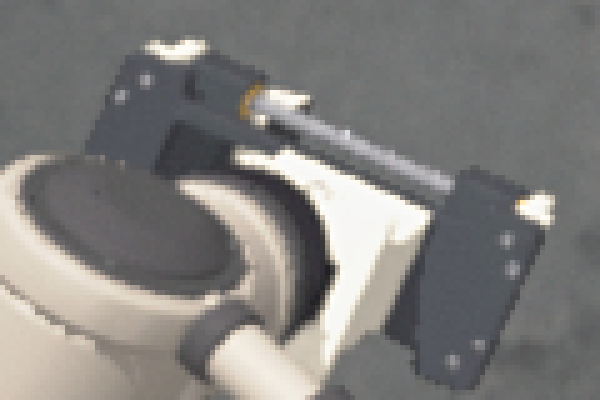

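The dish at crop (270,370) hasn't moved. The fingertips, crop (292,280) and (345,260), sit at z≈30 rather than 3.5, and the start picture shows the same ~26 mm error. So I take the real tips to be about 5 mm behind the reported TCP. I'll open and go down in small, watched steps.

Call:
step_arm(
  increments="0 0 0 0 0 0 1;0 0 0 0 0 0 1;0 0 0 0 0 0 1;0 0 0 0 0 0 1;0 0 0 0 0 0 1;0 0 0 0 0 0 1;0 0 0 0 0 0 1;0 0 0 0 0 0 1;0 0 0 0 0 4 1;0 0 0 0 0 8 1;0 0 0 0 0 8 1",
)

```text
time: 5.55
tool_pos: [497.1, -369.6, 16.9]
tcp_rot: [-3.141, -0.001, 1.429]
contact_force: [-0.3, -0.4, 0.4]
grip_width: 91.6
```

```bash
python3 - <<'E'
from h import *
from plant import *
o=get_obs();print(o['time'],o['tool_pos'],o['contact_force'],o['grip_width'])
s=capture('side')
cv2.imwrite('pics/s4.png',cv2.resize(s['frame'][260:335,305:405][:,:,::-1],None,fx=8,fy=8,interpolation=cv2.INTER_NEAREST))
for z in(0,10,20,30):print(z,proj(s,(451,-379,z)),proj(s,(543,-379,z)))
E
```

```text
5.55 [ 497.07199953 -369.55977314   16.85700418] [-0.25125078 -0.39653295  0.40056674] 91.60208153052268
0 [337.50804393 325.837099  ] [371.49936324 307.893543  ]
10 [337.79289747 321.29879835] [371.92287528 303.55784002]
20 [338.08056488 316.7156671 ] [372.35030672 299.18201217]
30 [338.37108805 312.0870377 ] [372.78171223 294.76549984]
```

View pics/s4.png

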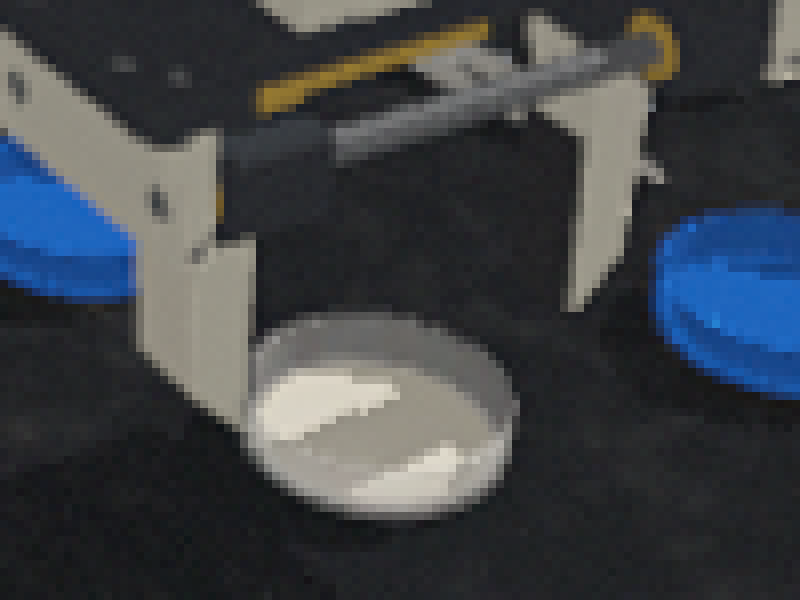

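Call:
step_arm(
  increments="0 0 0 0 0 5 1;0 0 0 0 0 10 1;0 0 0 0 0 12 1;0 0 0 0 0 12 1",
)

```text
time: 6.1
tool_pos: [497.3, -369.7, 5.2]
tcp_rot: [-3.141, -0.0, 1.429]
contact_force: [-0.4, -0.0, 0.5]
grip_width: 91.6
```

```bash
python3 - <<'E'
from h import *
from plant import *
o=get_obs();print(o['time'],o['tool_pos'],o['contact_force'],o['grip_width'])
s=capture('side')
cv2.imwrite('pics/s5.png',cv2.resize(s['frame'][260:335,305:405][:,:,::-1],None,fx=8,fy=8,interpolation=cv2.INTER_NEAREST))
for z in(0,10,20,30):print(z,proj(s,(443,-379,z)),proj(s,(551,-379,z)))
E
```

```text
6.1 [ 497.30065182 -369.72675927    5.23577027] [-0.3605726  -0.02200291  0.51359642] 91.56468816573494
0 [334.33660317 327.51125952] [374.25521082 306.43876847]
10 [334.6074491  322.95461269] [374.68904505 302.1199691 ]
20 [334.88098629 318.35268868] [375.12687229 297.76141954]
30 [335.15725506 313.70480928] [375.56874792 293.36256847]
```

View pics/s5.png

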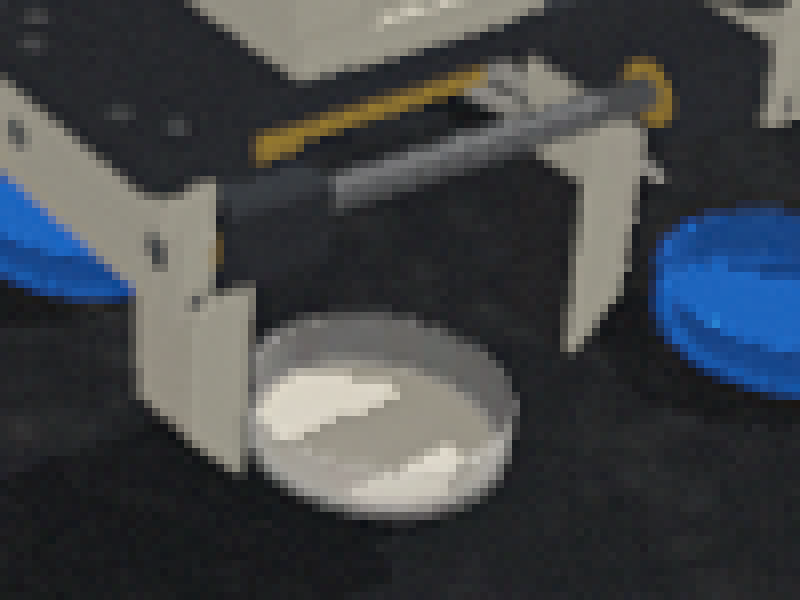

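Call:
step_arm(
  increments="0 0 0 0 0 3 1;0 0 0 0 0 6 1;0 0 0 0 0 6 1",
)

```text
time: 6.52
tool_pos: [497.2, -369.7, -0.9]
tcp_rot: [-3.141, -0.0, 1.429]
contact_force: [-0.3, -0.1, 0.1]
grip_width: 91.8
```

```bash
python3 - <<'E'
from h import *
from plant import *
o=get_obs();print(o['time'],o['tool_pos'],o['contact_force'],o['grip_width'])
s=capture('side')
cv2.imwrite('pics/s6.png',cv2.resize(s['frame'][260:335,305:405][:,:,::-1],None,fx=8,fy=8,interpolation=cv2.INTER_NEAREST))
E
```

```text
6.525 [ 497.22822607 -369.65996133   -0.86399914] [-0.25433181 -0.07482084  0.08151508] 91.84424993460021
```

View pics/s6.png

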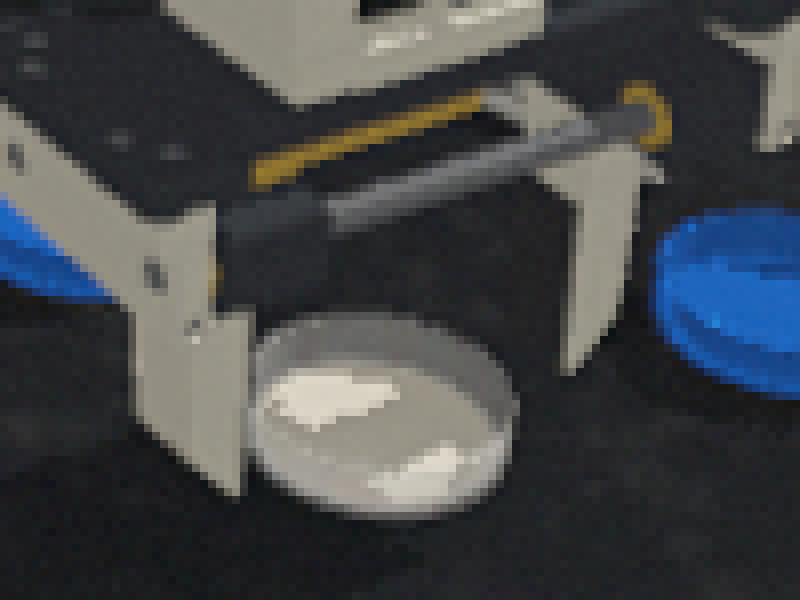

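Call:
step_arm(
  increments="0 0 0 0 0 2 1;0 0 0 0 0 2 -1;0 0 0 0 0 2 -1;0 0 0 0 0 2 -1;0 0 0 0 0 2 -1;0 0 0 0 0 2 -1;0 0 0 0 0 2 -1",
)

```text
time: 7.45
tool_pos: [497.5, -369.9, -2.5]
tcp_rot: [3.141, -0.0, 1.429]
contact_force: [0.5, -0.7, 0.1]
grip_width: 62.0
```

```bash
python3 - <<'E'
from h import *
from plant import *
o=get_obs();print(o['time'],o['tool_pos'],o['contact_force'],o['grip_width'])
s=capture('side')
cv2.imwrite('pics/s7.png',cv2.resize(s['frame'][260:335,305:405][:,:,::-1],None,fx=8,fy=8,interpolation=cv2.INTER_NEAREST))
E
```

```text
7.45 [ 497.45385295 -369.8567504    -2.4528744 ] [ 0.48772534 -0.7381072   0.07103874] 61.96071009937113
```

View pics/s7.png

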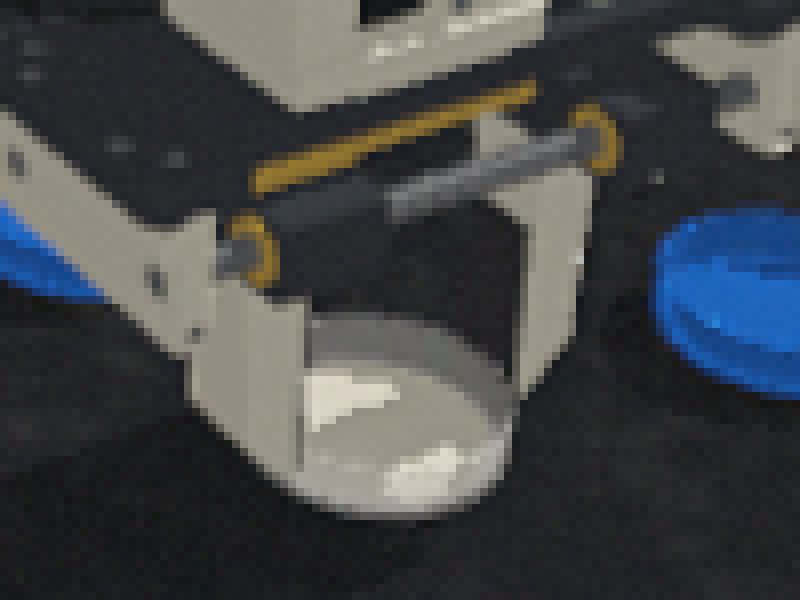

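Opening is 62 mm with the pads on both sides of the dish, so it is held. Lifting and looking.

Call:
step_arm(
  increments="0 0 0 0 0 0 -1;0 0 0 0 0 -20 -1;0 0 0 0 0 -60 -1;0 0 0 0 0 -120 -1;0 0 0 0 0 -180 -1;0 0 0 0 0 -222 -1;0 0 0 0 0 -222 -1",
)

```text
time: 8.38
tool_pos: [498.6, -370.9, 223.6]
tcp_rot: [3.135, 0.004, 1.429]
contact_force: [0.4, -0.4, -1.7]
grip_width: 61.5
```

```bash
python3 - <<'E'
from h import *
from plant import *
o=get_obs();print(o['time'],o['tool_pos'],o['contact_force'],o['grip_width'])
for p in((430,-100,220),(500,100,220),(602.7,234,220),(602.7,234,100)):print(np.round(inc(o,p,1.4288),3))
s=capture('side');pickle.dump((s,o),open('held.pkl','wb'))
p=proj(s,o['tool_pos']);print(p);x,y=p.astype(int)
a=s['frame'][y-40:y+40,x-50:x+50]
cv2.imwrite('pics/s8.png',cv2.resize(a[:,:,::-1],None,fx=7,fy=7,interpolation=cv2.INTER_NEAREST));print(x-50,y-40)
E
```

```text
8.375 [ 498.59275193 -370.9457655   223.62633131] [ 0.37859125 -0.44601844 -1.67473286] 61.50658512583898
[ 6.00000e-03  4.00000e-03  0.00000e+00  2.58531e+02 -1.06246e+02
  1.79500e+00]
[ 6.0000e-03  4.0000e-03  0.0000e+00  4.6642e+02 -6.5238e+01  1.1240e+00]
[6.0000e-03 4.0000e-03 0.0000e+00 6.1360e+02 1.7476e+01 9.9000e-01]
[6.00000e-03 4.00000e-03 0.00000e+00 6.14137e+02 1.67150e+01 1.20986e+02]
[361.04208472 204.59871403]
311 164
```

View pics/s8.png

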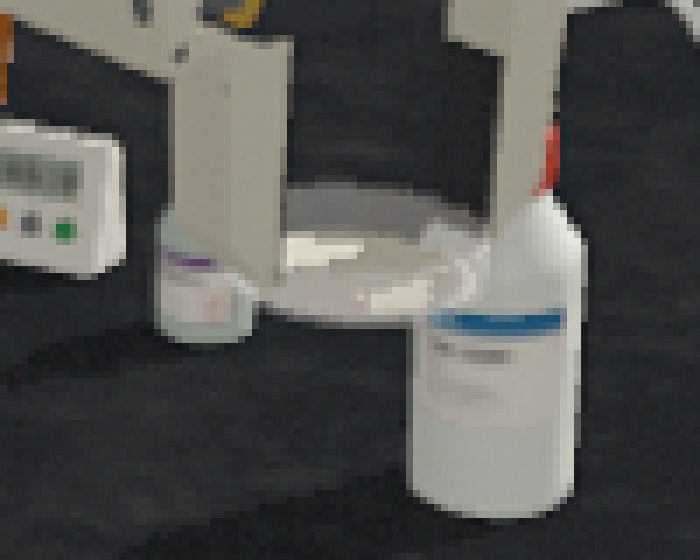

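Call:
step_arm(
  increments="0 0 0 60 -25 0 -1;0 0 0 120 -50 0 -1;0 0 0 180 -75 0 -1;0 0 0 240 -95 0 -1;0 0 0 300 -100 0 -1;0 0 0 350 -95 0 -1;0 0 0 400 -85 0 -1;0 0 0 450 -65 0 -1;0 0 0 500 -45 0 -1;0 0 0 550 -20 0 -1;0 0 0 590 5 0 -1;0 0 0 610 15 0 -1;0 0 0 613 16 0 -1;0 0 0 613 16 40 -1;0 0 0 613 16 80 -1;0 0 0 613 16 110 -1;0 0 0 613 16 130 -1;0 0 0 613 16 130 -1",
)

```text
time: 10.68
tool_pos: [597.8, 233.3, 87.1]
tcp_rot: [-3.136, 0.002, 1.428]
contact_force: [-1.2, -1.3, -1.3]
grip_width: 61.6
```

```bash
python3 - <<'E'
from h import *
from plant import *
o=get_obs();print(o['time'],o['tool_pos'],o['tcp_rot'],o['contact_force'],o['grip_width'])
s=capture('side');t=capture('top');pickle.dump((s,t,o),open('hover.pkl','wb'))
cv2.imwrite('pics/s9.png',np.hstack([cv2.resize(s['frame'][150:240,180:280][:,:,::-1],(400,360),interpolation=cv2.INTER_NEAREST),cv2.resize(t['frame'][165:255,150:250][:,:,::-1],(400,360),interpolation=cv2.INTER_NEAREST)]))
E
```

```text
10.675 [597.84316102 233.34625924  87.05870638] [-3.13623144e+00  2.44208146e-03  1.42808554e+00] [-1.23511376 -1.25690594 -1.30106394] 61.55934261758248
```

View pics/s9.png

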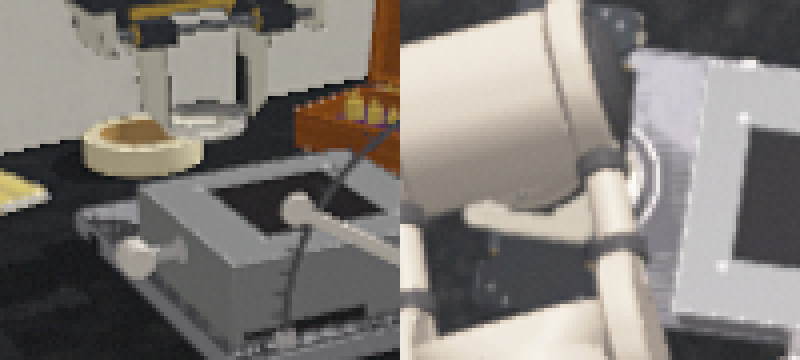

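```bash
python3 - <<'E'
from h import *
s,t,o=pickle.load(open('hover.pkl','rb'))
for z in(0,7,14):print(proj(s,(597.8,234,89.5+z)))
print(proj(s,(597.8+5,234,96.5)),proj(s,(597.8,239,96.5)))
from plant import get_obs
o=get_obs();print(o['tool_pos'])
print(inc(o,(603,233,45),1.4288).round(3))
T=pickle.load(open('cap0.pkl','rb'))['top']
for q in((199.19,209.06),(198.83,208.5),(198.9,208.8)):print(onz(T,*q,26),onz(T,*q,31))
cv2.imwrite('pics/s10.png',cv2.resize(s['frame'][165:195,205:255][:,:,::-1],None,fx=14,fy=14,interpolation=cv2.INTER_NEAREST))
E
```

```text
[230.79565841 181.37811648]
[230.69554548 179.18541429]
[230.59502056 176.98368861]
[232.10680355 178.88118051] [229.84810039 178.78922663]
[599.82038208 234.18009257  89.85249147]
[-0.0000e+00  0.0000e+00 -1.0000e-03 -7.1100e-01  3.3230e+00  4.4852e+01]
[601.01331323 232.94681615  26.        ] [600.56572396 232.24239629  31.        ]
[602.57769118 233.9456938   26.        ] [602.12447399 233.23768044  31.        ]
[601.74279166 233.74963989  26.        ] [601.29257806 233.04233184  31.        ]
```

View pics/s10.png

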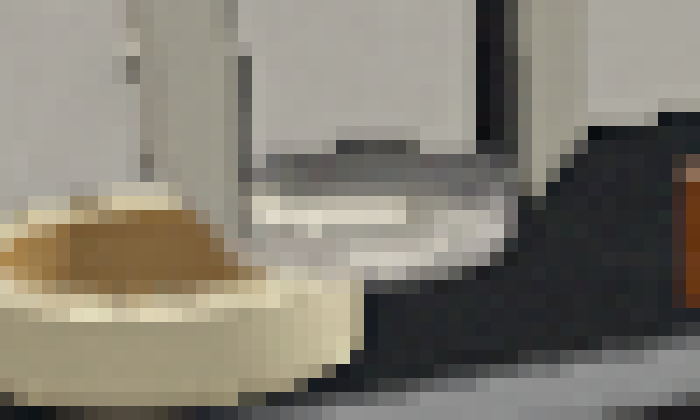

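Call:
step_arm(
  increments="0 0 0 -1.2 2.5 20 -1;0 0 0 -1.2 2.5 40 -1;0 0 0 -1.2 2.5 46 -1;0 0 0 -1.2 2.5 50 -1;0 0 0 -1.2 2.5 50 -1;0 0 0 -1.2 2.5 50 -1",
)

```text
time: 11.52
tool_pos: [602.7, 233.3, 40.3]
tcp_rot: [3.14, -0.001, 1.429]
contact_force: [0.2, 0.3, -0.3]
grip_width: 61.9
```

```bash
python3 - <<'E'
from h import *
from plant import *
o=get_obs();print(o['time'],o['tool_pos'],o['contact_force'],o['grip_width'])
print(inc(o,(602.2,232.7,36),1.4288).round(3))
s=capture('side');
cv2.imwrite('pics/s11.png',cv2.resize(s['frame'][165:225,180:280][:,:,::-1],None,fx=8,fy=8,interpolation=cv2.INTER_NEAREST))
E
```

```text
11.525 [602.71878516 233.33975274  40.34871485] [ 0.23175042  0.28500723 -0.26953872] 61.8725164565664
[ 1.000e-03 -1.000e-03  0.000e+00 -7.090e-01 -4.290e-01  4.348e+00]
```

View pics/s11.png

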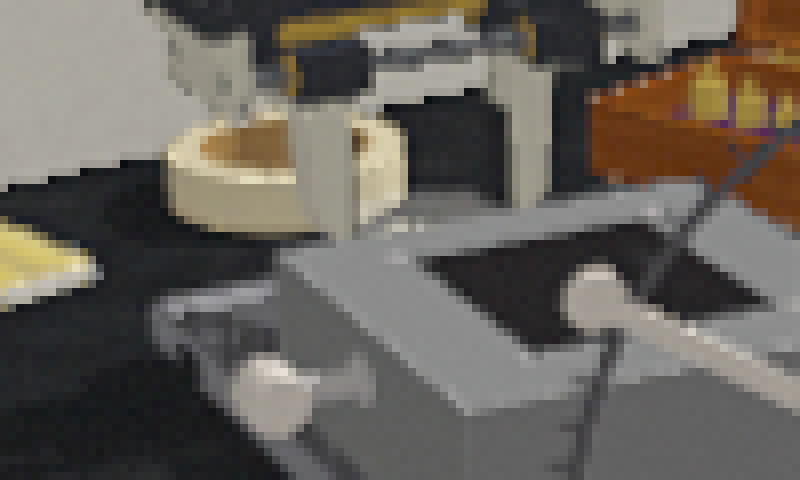

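Call:
step_arm(
  increments="0 0 0 -0.5 -0.3 2 -1;0 0 0 -0.5 -0.3 4 -1;0 0 0 -0.5 -0.3 4 -1",
)

```text
time: 11.95
tool_pos: [601.9, 232.7, 35.4]
tcp_rot: [-3.141, -0.0, 1.429]
contact_force: [0.5, 0.4, -0.9]
grip_width: 61.4
```

Call:
step_arm(
  increments="0 0 0 0 0 1 -1;0 0 0 0 0 1 -1",
)

```text
time: 12.2
tool_pos: [602.0, 232.7, 35.1]
tcp_rot: [3.141, -0.0, 1.429]
contact_force: [-1.6, -1.1, 3.6]
grip_width: 61.6
```

Call:
step_arm(
  increments="0 0 0 0 0 -0.5 -0.2;0 0 0 0 0 -0.5 0.5;0 0 0 0 0 -0.5 1;0 0 0 0 0 -0.5 1;0 0 0 0 0 -0.5 1;0 0 0 0 0 -20 1;0 0 0 0 0 -60 1;0 0 0 0 0 -100 1;0 0 0 100 0 -130 1;0 0 0 140 0 -130 1;0 0 0 140 0 -130 1",
)

```text
time: 13.58
tool_pos: [621.3, 375.3, 165.1]
tcp_rot: [3.14, -0.002, 1.432]
contact_force: [0.4, 0.1, -0.3]
grip_width: 91.8
```

```bash
python3 - <<'E'
from h import *
from plant import *
o=get_obs();print(o['time'],o['tool_pos'],o['contact_force'],o['grip_width'])
s=capture('side');t=capture('top');pickle.dump((s,t),open('stack.pkl','wb'))
T=pickle.load(open('cap0.pkl','rb'))['top']
f=lambda im:cv2.resize(im['frame'][185:235,175:225][:,:,::-1],None,fx=8,fy=8,interpolation=cv2.INTER_NEAREST)
cv2.imwrite('pics/s12.png',np.hstack([f(T),f(t)]))
cv2.imwrite('pics/s13.png',cv2.resize(s['frame'][175:235,190:270][:,:,::-1],None,fx=9,fy=9,interpolation=cv2.INTER_NEAREST))
cv2.imwrite('pics/s14.png',t['frame'][:,:,::-1])
E
```

```text
13.575 [621.32509233 375.26376787 165.11662082] [ 0.35805033  0.10786112 -0.34232058] 91.84441718277222
```

View pics/s12.png

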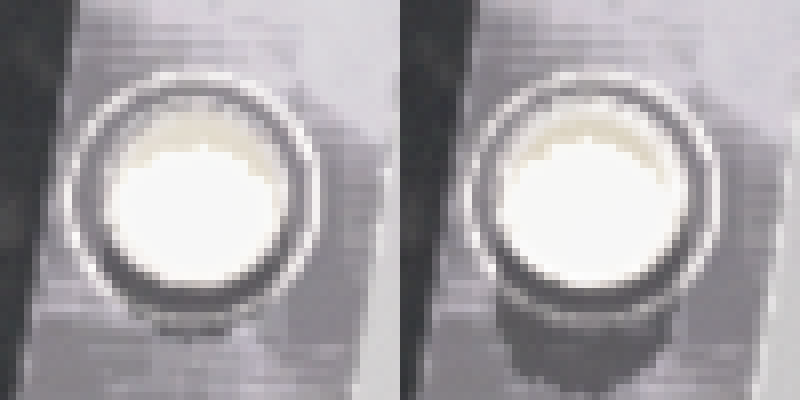

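View pics/s13.png

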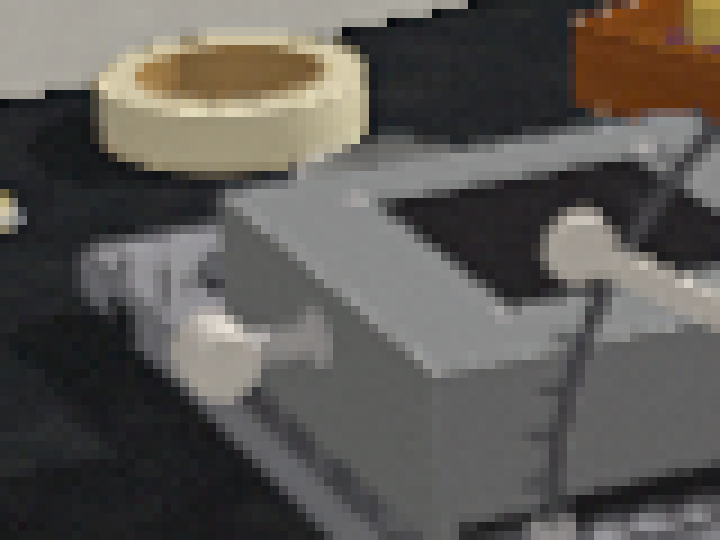

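```bash
python3 - <<'E'
from h import *
T0=pickle.load(open('cap0.pkl','rb'))['top'];T1=pickle.load(open('stack.pkl','rb'))[1]
for th in(185,195,205,220,235):
  for n,T,z in(('old',T0,26),('new',T1,40)):
    g=T['frame'].min(2)[185:235,175:225]
    cs,_=cv2.findContours((g>th).astype(np.uint8),cv2.RETR_EXTERNAL,cv2.CHAIN_APPROX_NONE)
    k=[c for c in cs if cv2.pointPolygonTest(c,(23,24),False)>0][0]
    h=cv2.convexHull(k)[:,0]; b=(h.min(0),h.max(0))
    m=k[:,0]; low=m  
    (e,sz,a)=cv2.fitEllipse(k); u=e[0]+175,e[1]+185
    print(th,n,np.round(e,2),np.round(sz,1),b,onz(T,*u,z)[:2].round(1))
E
```

```text
185 old [24.03 23.81] [21.5 22.6] (array([13, 12], dtype=int32), array([35, 35], dtype=int32)) [601.7 233.4]
185 new [23.45 23.48] [22.9 23.3] (array([12, 12], dtype=int32), array([35, 35], dtype=int32)) [601.4 233. ]
195 old [24.05 23.88] [20.9 22.2] (array([13, 12], dtype=int32), array([35, 34], dtype=int32)) [601.5 233.3]
195 new [23.5  23.54] [22.6 23. ] (array([12, 12], dtype=int32), array([35, 35], dtype=int32)) [601.2 232.9]
205 old [24.02 24.31] [20.1 21.7] (array([13, 14], dtype=int32), array([35, 34], dtype=int32)) [600.3 233.4]
205 new [23.59 23.64] [22.1 22.9] (array([12, 12], dtype=int32), array([35, 35], dtype=int32)) [600.9 232.6]
220 old [23.97 26.25] [15.7 21.4] (array([13, 18], dtype=int32), array([35, 34], dtype=int32)) [595.  233.5]
220 new [23.64 24.49] [20.3 21.9] (array([12, 12], dtype=int32), array([35, 35], dtype=int32)) [598.6 232.5]
235 old [23.71 26.29] [15.5 19.2] (array([14, 18], dtype=int32), array([33, 34], dtype=int32)) [594.8 234.3]
235 new [23.52 25.68] [16.5 22. ] (array([13, 17], dtype=int32), array([35, 34], dtype=int32)) [595.3 232.8]
```

Top view: the white disc (198.5,208.5) sits concentric within the ring, and the old and new centres agree to about 1 mm. The pile is released. Next is the knob.

```bash
python3 - <<'E'
from h import *
from plant import *
o=get_obs()
print(o['joint_positions'])
for p in((462,98,130),(462,98,45)):print(np.round(inc(o,p,2.9996),3))
E
```

```text
[4.35901166e-01 7.64186793e-01 9.35346703e-01 4.43000252e-04
 1.44141606e+00 5.74768073e-01]
[ 1.00000e-03 -0.00000e+00 -1.56800e+00 -2.95216e+02 -1.19513e+02
  3.39710e+01]
[ 1.00000e-03 -0.00000e+00 -1.56800e+00 -2.95277e+02 -1.19539e+02
  1.18971e+02]
```

Call:
step_arm(
  increments="0 0 -0.18 -20 -30 0 1;0 0 -0.36 -60 -80 0 1;0 0 -0.54 -110 -120 0 1;0 0 -0.72 -160 -120 0 1;0 0 -0.9 -210 -120 0 1;0 0 -1.08 -250 -120 0 1;0 0 -1.26 -280 -120 0 1;0 0 -1.44 -295 -119.5 10 1;0 0 -1.568 -295 -119.5 34 1;0 0 -1.568 -295 -119.5 34 1;0 0 -1.568 -295 -119.5 34 1;0 0 -1.568 -295 -119.5 34 1",
)

```text
time: 15.18
tool_pos: [462.1, 96.2, 131.3]
tcp_rot: [3.141, 0.002, 2.996]
contact_force: [-0.1, 0.3, 0.4]
grip_width: 91.9
```

```bash
python3 - <<'E'
from h import *
from plant import *
o=get_obs();print(o['time'],o['tool_pos'],o['tcp_rot'],o['grip_width'])
for p in((462.2,98,45),):print(np.round(inc(o,p,2.9996),3))
s=capture('side');cv2.imwrite('pics/k1.png',cv2.resize(s['frame'][120:250,150:310][:,:,::-1],None,fx=4.5,fy=4.5,interpolation=cv2.INTER_CUBIC))
E
```

```text
15.175 [462.1283149   96.23855631 131.33851949] [3.14126210e+00 1.56739910e-03 2.99557094e+00] 91.87874737135603
[ 0.0000e+00  2.0000e-03 -4.0000e-03  3.2100e-01  1.7250e+00  8.6339e+01]
```

View pics/k1.png

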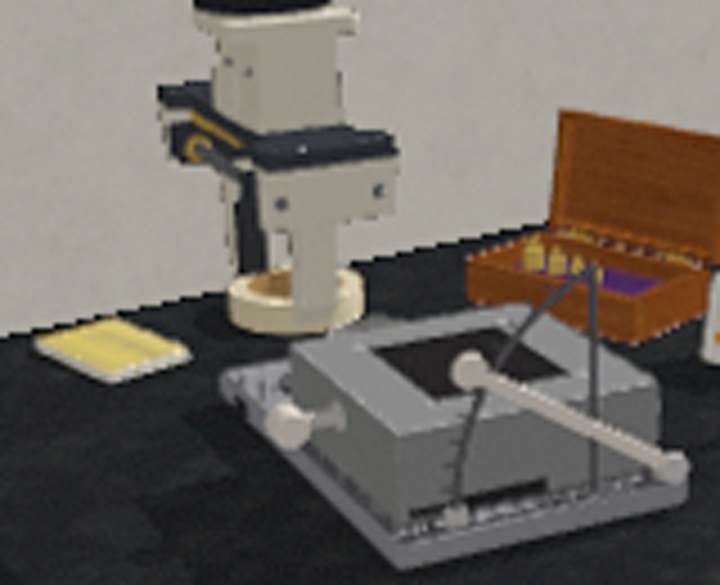

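```bash
python3 - <<'E'
from h import *
S=pickle.load(open('cap0.pkl','rb'))['side']
for z in(109,125,137,145,200):print(z,proj(S,(454.4-9.4,44.6+1.4,z)),proj(S,(454.4+9.4,44.6-1.4,z)))
E
```

```text
109 [216.70764661 204.04438356] [223.84502873 202.72748386]
125 [216.34499603 198.01293046] [223.52612054 196.73641681]
137 [216.07024941 193.44345913] [223.28453282 192.19790592]
145 [215.88575414 190.37501083] [223.12231347 189.15042382]
200 [214.58772675 168.78676066] [221.98122228 167.71367778]
```

Call:
step_arm(
  increments="0 0 0 0 1.8 40 1;0 0 0 0 1.8 75 1;0 0 0 0 1.8 90 1;0 0 0 0 1.8 90 1;0 0 0 0 1.8 90 1",
)

```text
time: 15.85
tool_pos: [462.7, 98.1, 41.4]
tcp_rot: [3.141, 0.002, 2.997]
contact_force: [-0.0, -0.1, 0.3]
grip_width: 92.0
```

```bash
python3 - <<'E'
from h import *
from plant import *
o=get_obs();print(o['time'],o['tool_pos'],o['tcp_rot'],o['contact_force'],o['grip_width'])
s=capture('side');cv2.imwrite('pics/k2.png',cv2.resize(s['frame'][140:240,170:270][:,:,::-1],None,fx=6,fy=6,interpolation=cv2.INTER_CUBIC))
E
```

```text
15.85 [462.66412149  98.11941804  41.3858419 ] [3.14122213e+00 1.61818466e-03 2.99672837e+00] [-0.04259174 -0.06358484  0.31484122] 91.96440557249937
```

View pics/k2.png

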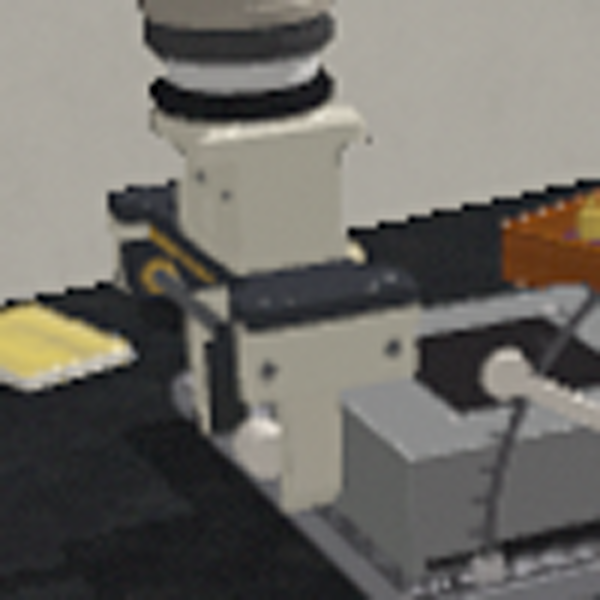

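The knob (crop 258,445) lies midway between the fingers, about 10–15 mm above the tips. Closing.

Call:
step_arm(
  increments="0 0 0 0 0 0 -1;0 0 0 0 0 0 -1;0 0 0 0 0 0 -1;0 0 0 0 0 0 -1;0 0 0 0 0 0 -1;0 0 0 0 0 0 -1;0 0 0 0 0 0 -1;0 0 0 0 0 0 -1;0 0 0 0 0 0 -1;0 0 0 0 0 0 -1",
)

```text
time: 17.15
tool_pos: [462.2, 99.4, 40.6]
tcp_rot: [3.139, 0.0, 2.996]
contact_force: [0.9, 8.1, 0.2]
grip_width: 19.7
```

```bash
python3 - <<'E'
from h import *
from plant import *
o=get_obs();print(o['time'],o['tool_pos'],o['tcp_rot'],o['contact_force'],o['grip_width'])
S=pickle.load(open('cap0.pkl','rb'))['side'];T=pickle.load(open('cap0.pkl','rb'))['top']
# index angle: side ray ∩ plane chamber y=-158..-154
c,s_=np.cos(-.142),np.sin(-.142);C=np.array([585.5,130.4,0]);ex=np.array([c,s_,0]);ey=np.array([-s_,c,0])
for yy in(-154,-157):
  H=C+85*ex+yy*ey+[0,0,32]
  for nm,im,(u,v) in(('tip',S,(254.3,202.3)),('piv',S,(298.7,223.6)),('tipT',T,(290.3,240.0))):
    a,d=ray(im,u,v);k=((H-a)@ey)/(d@ey);p=a+d*k-H
    print(yy,nm,(p@ex).round(1),p[2].round(1),'ang',np.arctan2(p[2],-p@ex).round(3),'r',np.hypot(p[2],p@ex).round(1))
E
```

```text
17.15 [462.15679345  99.41929541  40.55291243] [3.13930592e+00 4.17706395e-04 2.99620405e+00] [0.92547315 8.06375896 0.20680867] 19.714003269202934
-154 tip -132.6 83.7 ang 0.563 r 156.8
-154 piv -2.6 -1.6 ang -0.554 r 3.0
-154 tipT -138.6 83.5 ang 0.542 r 161.8
-157 tip -134.0 85.0 ang 0.565 r 158.7
-157 piv -4.4 -0.0 ang -0.004 r 4.4
-157 tipT -135.9 -0.8 ang -0.006 r 135.9
```

```bash
python3 -c "
import numpy as np
for i,f in enumerate(np.linspace(0,.57,13)[1:]):
    c,s=np.cos(f),np.sin(f);print(round(f,3),round(-(203*(1-c)+30*s),1),round(-(203*s+30*(c-1)),1))"
```

```text
0.047 -1.7 -9.6
0.095 -3.8 -19.1
0.142 -6.3 -28.5
0.19 -9.3 -37.8
0.237 -12.8 -46.9
0.285 -16.6 -55.9
0.332 -20.9 -64.6
0.38 -25.6 -73.2
0.427 -30.7 -81.5
0.475 -36.2 -89.5
0.522 -42.1 -97.3
0.57 -48.3 -104.8
```

Raise partway first, then check.

Call:
step_arm(
  increments="0 0 0 0 1.2 0 -1;0 0 0 -0.8 1.2 -5 -1;0 0 0 -1.7 1.2 -9.6 -1;0 0 0 -3.8 1.2 -19.1 -1;0 0 0 -6.3 1.2 -28.5 -1;0 0 0 -9.3 1.2 -37.8 -1;0 0 0 -9.3 1.2 -37.8 -1",
)

```text
time: 18.02
tool_pos: [471.5, 98.1, 78.7]
tcp_rot: [3.141, 0.0, 2.996]
contact_force: [2.0, 3.6, -7.1]
grip_width: 19.8
```

```bash
python3 - <<'E'
from h import *
from plant import *
o=get_obs();print(o['time'],o['tool_pos'],o['tcp_rot'],o['contact_force'],o['grip_width'])
s=capture('side');cv2.imwrite('pics/k3.png',cv2.resize(s['frame'][120:250,160:320][:,:,::-1],None,fx=4.5,fy=4.5,interpolation=cv2.INTER_CUBIC))
E
```

```text
18.025 [471.47224667  98.05440312  78.68466356] [3.14088005e+00 4.94756279e-04 2.99643433e+00] [ 1.98717029  3.62718661 -7.07107368] 19.82976699936918
```

View pics/k3.png

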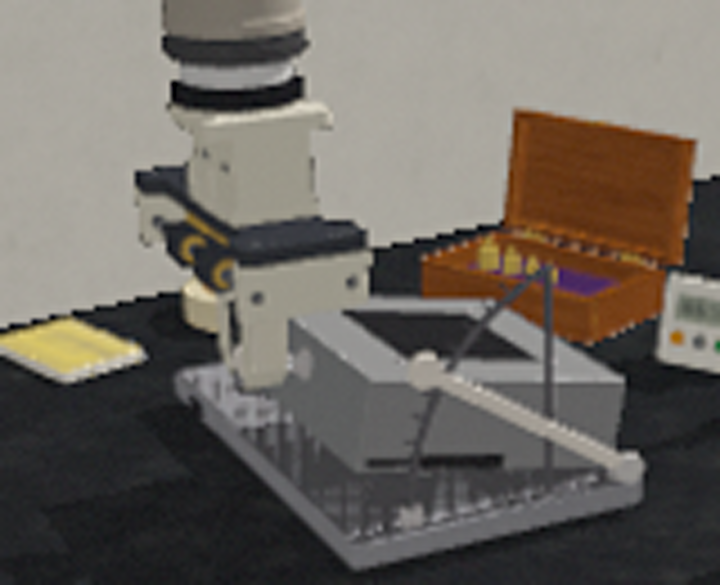

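The cover is rising with the hand: front lifted, knob held. I'll continue to 0.57 rad.

Call:
step_arm(
  increments="0 0 0 -3.5 0 -9.1 -1;0 0 0 -7.3 0 -18.1 -1;0 0 0 -11.6 0 -26.8 -1;0 0 0 -16.3 0 -35.4 -1;0 0 0 -21.4 0 -43.7 -1;0 0 0 -26.9 0 -51.7 -1;0 0 0 -32.8 0 -59.5 -1;0 0 0 -39 0 -67 -1;0 0 0 -39 0 -67 -1;0 0 0 -39 0 -67 -1",
)

```text
time: 19.32
tool_pos: [508.7, 92.6, 144.5]
tcp_rot: [3.141, -0.003, 2.997]
contact_force: [-1.1, 5.9, -6.5]
grip_width: 19.8
```

```bash
python3 - <<'E'
from h import *
from plant import *
o=get_obs();print(o['time'],o['tool_pos'],o['tcp_rot'],o['contact_force'],o['grip_width'])
s=capture('side');t=capture('top');pickle.dump((s,t),open('up.pkl','wb'))
cv2.imwrite('pics/k4.png',cv2.resize(s['frame'][150:240,230:310][:,:,::-1],None,fx=6.5,fy=6.5,interpolation=cv2.INTER_CUBIC))
cv2.imwrite('pics/k5.png',cv2.resize(t['frame'][160:270,165:305][:,:,::-1],None,fx=5,fy=5,interpolation=cv2.INTER_CUBIC))
E
```

```text
19.325 [508.72053385  92.56625433 144.46048945] [ 3.14133065e+00 -2.73614536e-03  2.99677355e+00] [-1.07592669  5.93930973 -6.49519719] 19.842771632034168
```

View pics/k4.png

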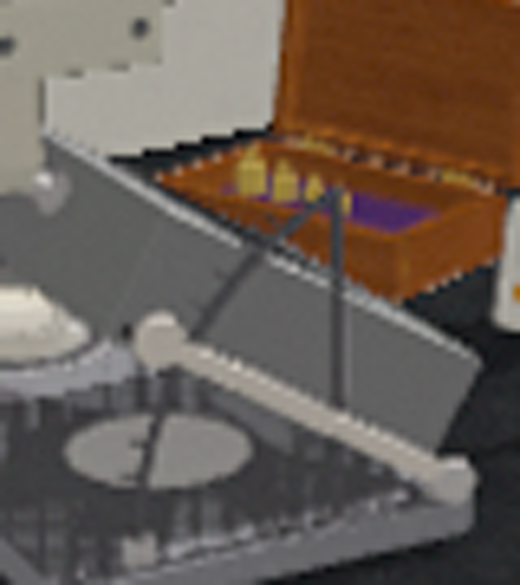

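View pics/k5.png

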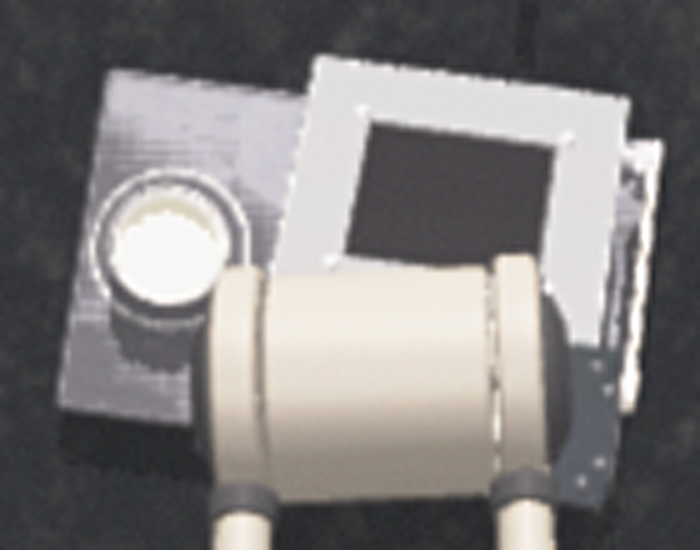

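```bash
python3 - <<'E'
from h import *
s,t=pickle.load(open('up.pkl','rb'))
q=lambda x,y:((x+.5)/6.5-.5+230,(y+.5)/6.5-.5+150)
c,s_=np.cos(-.142),np.sin(-.142);C=np.array([585.5,130.4,0]);ex=np.array([c,s_,0]);ey=np.array([-s_,c,0])
def pt(uv,yy):
  H=C+85*ex+yy*ey+[0,0,32];a,d=ray(s,*uv);k=((H-a)@ey)/(d@ey);p=a+d*k-H;return np.array([-p@ex,p[2]])
def ang(a,b):return np.arctan2(*(a-b)[::-1])
a,b=pt(q(160,337),-157),pt(q(451,480),-157);print('index',a,b,ang(a,b),np.hypot(*(a-b)),'abs',np.arctan2(a[1],a[0]))
a,b=pt(q(47,140),-135),pt(q(478,362),-135);print('roof',a,b,ang(a,b),np.hypot(*(a-b)))
for f in(.5,.57,.64):
  e=lambda x,z:np.array([-(x*np.cos(f)+z*np.sin(f)),-x*np.sin(f)+z*np.cos(f)])
  print(f,'roof front exp',e(-170,56),'rear',e(0,56))
print('pointer tip',pt(q(128,331),-138),np.arctan2(*pt(q(128,331),-138)[::-1]))
E
```

```text
index [134.24812954  87.31124181] [3.62126835 0.3225573 ] 0.5874942271190455 156.94077895206195 abs 0.5766367781481124
roof [167.9043154  163.88388822] [-22.29683132  39.95376571] 0.5774809294991939 227.01354910931485
0.5 roof front exp [122.34120536 130.64696503] rear [-26.84783016  49.14462347]
0.57 roof front exp [112.90377105 138.88390289] rear [-30.21939473  47.14645461]
0.64 roof front exp [102.91333412 146.44058747] rear [-33.44294472  44.91736244]
pointer tip [138.73002994  84.30805214] 0.5460715805019176
```

```bash
python3 - <<'E'
from h import *
s,t=pickle.load(open('up.pkl','rb'))
cv2.imwrite('pics/k6.png',cv2.resize(s['frame'][180:220,235:285][:,:,::-1],None,fx=15,fy=15,interpolation=cv2.INTER_NEAREST))
c,s_=np.cos(-.142),np.sin(-.142);C=np.array([585.5,130.4,0]);ex=np.array([c,s_,0]);ey=np.array([-s_,c,0])
def W(f,x,y,z):
  H=C+85*ex-50*ey+[0,0,32];return H+(x*np.cos(f)+z*np.sin(f))*ex+y*ey+np.array([0,0,-x*np.sin(f)+z*np.cos(f)])
for f in(.5,.54,.58,.62):
  k=lambda *p:((proj(s,W(f,*p))-[235,180]+.5)*15).round(0)
  print(f,'rooffront',k(-170,-85,56),'roofrear',k(0,-85,56),'ptr',k(-165,-88,0),'idx',k(-158,-106,0))
E
```

```text
0.5 rooffront [296.  29.] roofrear [1052.  335.] ptr [189. 351.] idx [270. 397.]
0.54 rooffront [325.  -3.] roofrear [1061.  338.] ptr [206. 315.] idx [287. 363.]
0.58 rooffront [354. -35.] roofrear [1069.  343.] ptr [224. 280.] idx [304. 329.]
0.62 rooffront [384. -65.] roofrear [1078.  348.] ptr [244. 245.] idx [323. 295.]
```

View pics/k6.png

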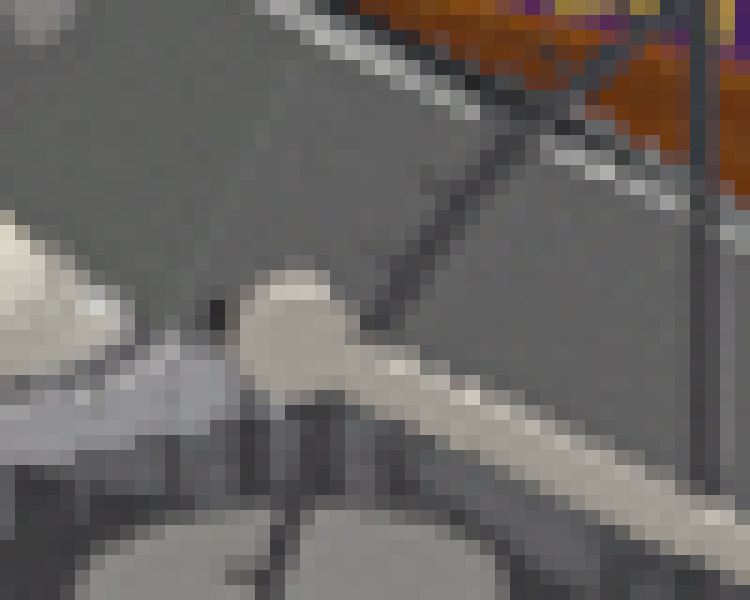

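Index tip centre (crop 297,335) → 0.57 rad. Black pointer tip (crop 217,315), just beyond the index end → 0.54–0.565 rad. A small nudge up of 0.015 rad, then settle.

Call:
step_arm(
  increments="0 0 0 -1 0 -1.2 -1;0 0 0 -2 0 -2.3 -1;0 0 0 -2 0 -2.3 -1;0 0 0 -2 0 -2.3 -1;0 0 0 -2 0 -2.3 -1;0 0 0 -2 0 -2.3 -1",
)

```text
time: 20.18
tool_pos: [510.4, 92.3, 146.4]
tcp_rot: [3.141, -0.004, 2.997]
contact_force: [-0.7, 5.5, -7.3]
grip_width: 19.6
```

```bash
python3 - <<'E'
from h import *
from plant import *
o=get_obs();print(o['time'],o['tool_pos'],o['dq'].round(4),o['contact_force'],o['grip_width'])
s=capture('side');t=capture('top')
a=cv2.resize(s['frame'][180:220,235:285][:,:,::-1],None,fx=10,fy=10,interpolation=cv2.INTER_NEAREST)
b=cv2.resize(t['frame'][185:235,175:225][:,:,::-1],(400,400),interpolation=cv2.INTER_NEAREST)
e=cv2.resize(s['frame'][130:240,170:310][:,:,::-1],None,fx=4,fy=4)
cv2.imwrite('pics/k7.png',cv2.resize(np.hstack([a[:400,:400],b]),None,fx=1,fy=1));cv2.imwrite('pics/k8.png',e)
E
```

```text
20.175 [510.3977737   92.29579769 146.43873852] [-0.0013  0.0003 -0.0024  0.0003 -0.     -0.0008] [-0.66986815  5.47382982 -7.32789193] 19.617244406946718
```

View pics/k7.png

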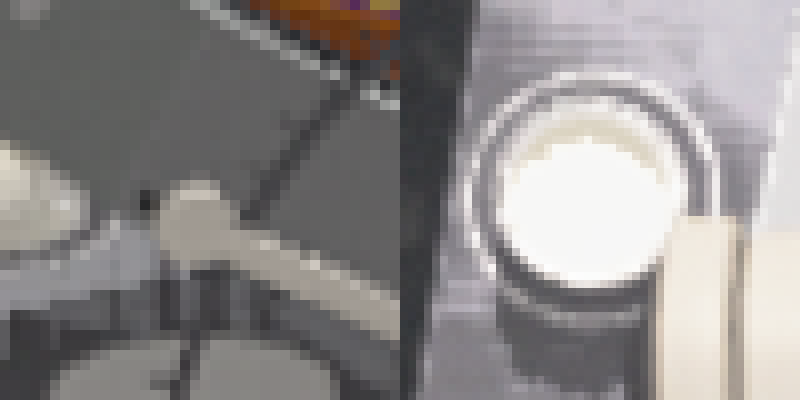

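View pics/k8.png

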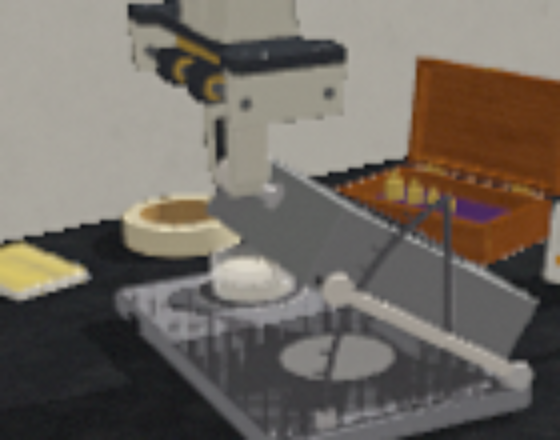

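```bash
python3 - <<'E'
from h import *
from plant import *
s=capture('side')
cv2.imwrite('pics/k9.png',cv2.resize(s['frame'][185:215,210:255][:,:,::-1],None,fx=16,fy=16,interpolation=cv2.INTER_NEAREST))
for z in(24,38,52):print(z,((proj(s,(602,233.3,z))-[210,185]+.5)*16).round())
E
```

```text
24 [376. 268.]
38 [373. 200.]
52 [370. 132.]
```

View pics/k9.png

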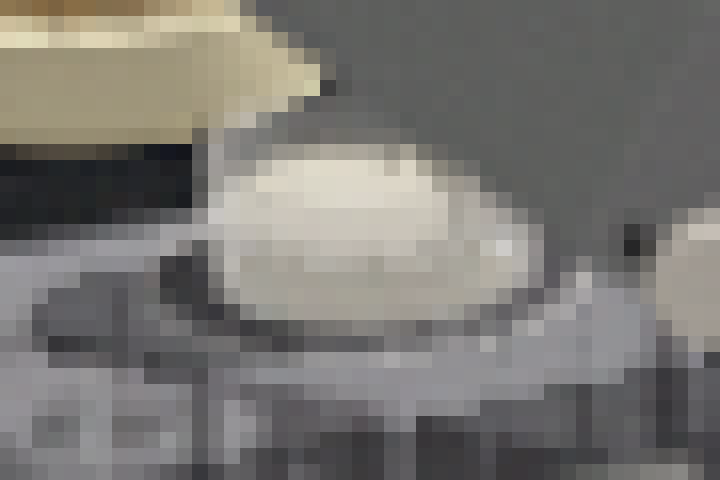

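The pile's left edge (crop 205–215) and right edge (~530–545) run straight up through both dishes, so it is square. Handing in.

```bash
python3 -c "
from plant import *
print(close_job())"
```

```text
the job is handed in; nothing more can be done
None
```

I stacked the loose clear dish on the ledge dish and let go of the pile. I then pinched the cover's knob by its flat ends, raised the cover to the index arm, and handed the job in at about 20 s with the knob still held. `close_job` gives no verdict, so the results below are my own measurements.

**What my last checks showed**
- **Pile:** before the lift, the top view put the two dish centres about 1 mm apart. In the last side view the edges of both dishes line up.
- **Pointer and index:** the index arm reads about 0.57 rad and the pointer about 0.56–0.575 rad. The index arm looked unmoved.
- **Grip:** the fingers read 19.6 mm on the 20 mm knob. The hand was still, with about 7 N vertical and 5 N sideways force at the tool.
- **Bystanders:** I did not measure them again, but nothing the arm passed looked moved in the side views.

**What failed or disagreed**
- **First grasp:** it closed above the dish and touched nothing. The reported TCP height is about 28 mm lower than the fingertip position implies, as the camera showed. I corrected by vision and force, and the second grasp held.
- **Dish width:** the fingers read 62 mm on the 64 mm dish, and I did not resolve this.
- **Pointer reading:** before the final nudge, the pointer tip's row and column in the side view gave 0.54 and 0.565 rad. Both were within the 0.07 rad tolerance.

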